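Seat a pearl holder in the drilling fixture and throw the toggle clamp over centre

TASK

Put the brass-topped pearl holder down flat on the steel fixture plate with its steel wear disc towards the clamp, press it firmly but gently against the two side pins, and then slide it along them until it bears firmly on the tip of the end screw. Then throw the red clamp handle over until it snaps past centre and the rubber foot clamps the holder where it was seated. Do not ram the pins or the screw, do not lean hard on the handle, leave the other things on the bench alone, and let go at the end.

Things in the scene. Friction and masses are not known exactly. Their poses are not given: they have to be found in the camera images.
- fixture: Dark steel plate, 330 x 130 x 12 mm, bolted to the bench; place and yaw differ every time. Origin: on the bench under the middle of the nest; x runs along the nest from the clamp towards the end screw, y to the left of that, z up. The plate spans x -215 to +115 mm, y -65 to +65 mm, top at z = 12 mm. A steel block 34 mm high at x 85 to 111 mm, y -17 to +17 mm carries the end screw.
- side_pins: Two brass locating pins, 10 mm thick, 20 mm high above the plate, at x = -38 and +38 mm, y = -33 mm of the fixture frame (this body has the fixture's own frame). The holder's -y side must touch both, so that side then lies at y = -28 mm. A firm push of 5 to 12 N on them is right; more than 20 N rams them.
- end_screw: Brass locating screw, 12 mm thick, along the fixture's x at y = 0, z = 27 mm. Origin: the middle of its flat tip, which faces -x. It is set by hand, its tip anywhere from x = 53 to 63 mm in the fixture frame, and locked. The reading is too coarse to tell contact from a gap: feel for it. Push on it with 5 to 12 N; over 20 N rams it.
- holder: The pearl holder to be clamped: an aluminium block 120 x 56 x 30 mm with a brass top plate, 0.3 to 0.6 kg (it drags on the plate with 2 to 5 N, more if pressed down), two rows of white pearls in its top (5 mm proud) and a bare steel wear disc, 24 mm across, on top 42 mm from the middle towards -x. Origin: middle of its underside; x along its length, z up. Seated, its axes agree with the fixture's.
- holder_mid (a point): Centre of the pearl holder, half-way up (15 mm above its underside). Grip here across its 56 mm width (along its y). Same axes as the holder.
- holder_end (a point): Middle of the holder's +x end face (60 mm from its centre, half-way up): the face that must bear on the end screw.
- holder_side_a (a point): Point on the holder's -y side face, half-way up, 38 mm from the middle towards -x: bears on one side pin.
- holder_side_b (a point): Point on the holder's -y side face, half-way up, 38 mm from the middle towards +x: bears on the other side pin.
- lever (a joint): Angle (rad) of the red clamp handle. 0: wide open, upright, leaning 11 degrees towards the nest; it grows as the handle is thrown over towards the fixture's -x and down. Dead centre is at 1.47; past it the handle snaps by itself onto its stop at 1.55, pointing to -x and rising 12 degrees from level. It starts wide open and stays where it is left while the foot is clear of the holder.
- lever_grip (a point): Point on the axis of the handle's red grip, 115 mm from the pivot: push here. The grip is a round bar 18 mm thick, from 51 to 136 mm from the pivot. From about 1.1 on the foot bears on the holder and the handle resists with up to 10 N here, less towards dead centre; let go before that and it springs back. Over 25 N is too much.
- lever_pivot (a point): The handle's pivot, fixed at x = -190 mm, y = 0, z = 57 mm in the fixture frame. The handle turns about the fixture's y axis, in the plane y = 0. The clamp's bracket (50 mm wide, up to z = 60 mm) takes x -225 to -115 mm. While the handle is open the raised clamp arm, 22 mm wide, stands at x -150 to -70 mm, up to z = 150 mm.
- foot: Black rubber foot, 18 mm across, on the end of the clamp arm. The origin lies on its axis, 12 mm above its lower face. With the clamp shut it presses down on the holder at x = -45 mm, y = 0 of the fixture frame with about 40 N.
- spare_holder: A second, empty holder, 120 x 56 x 30 mm, with a blue top: not wanted, leave alone.
- steel_cup: Open steel cup, 84 mm across, 75 mm high: leave alone.
- tweezers: Copper-coloured tweezers, 165 mm long, lying flat: leave alone.
- scoop: Small flat steel pearl scoop, 75 x 60 mm, 23 mm high: leave alone.
- caliper: Caliper with a black slide, 190 mm long, lying flat: leave alone.
- sort_dish: Cream-coloured shallow dish, 110 mm across, 30 mm high: leave alone.
- hex_driver: Screwdriver, 160 mm long, lying flat: leave alone.
There are look-alikes about, which are no part of the job. Leave any green look-alike of the holder alone.

How it is judged:
By the outcome, as a careful person would: the job done as asked, in the order asked, and still so for the second after the job is handed in, with the robot touching nothing.
It also fails if it takes over 72 s, if anything falls off the work surface, if the arm or the gripper's body presses on something with over 40 N, if the wrist force passes 120 N, or if a joint passes its speed limit or range.

ROBOT

A 6-joint arm with a two-finger parallel gripper is mounted at the origin on the work surface. World frame = base frame: x ahead of the robot, y to its left, z up, the work surface at z = 0. Lengths are in m, angles in rad, forces in N, time in s.
With the tool pointing down it reaches from about 0.275 to 0.825 m from the base axis. Payload 4.9 kg.
Tool frame: the origin (TCP) lies at the centre of the arm's flange, where the gripper is bolted on; the fingertips stand 173 mm ahead of it and the grasp point (between the pads) lies 155 mm ahead of it; z points along the fingers, x is the direction in which the jaws open and shut, and the axes are right-handed (so a half turn about z gives the same grasp; the last joint's range is limited). The gripper opens to 85 mm and grips with 20 to 120 N. Pads are 22 mm wide; open, the fingers measure 114 mm over their backs; the gripper's body (76 mm by 85 mm) begins 54 mm behind the grasp point. The pads swing forward as they close: fully open they stand 13 mm farther back than shut.
Start: joints at [1.196, 0.326, -0.193, 1.052, 0, 1.437], TCP at [0.131, 0.534, 0.405] pointing down, gripper open.
Joint ranges: [-2.65, 2.65], [-0.97, 1.79], [-1.3, 1.35], [-1.93, 2.1], [-1.47, 1.37], [-3.14, 3.14]. Speed limits (rad/s): [2.57, 2.57, 3.14, 3.14, 3.14, 3.14].

INTERFACE

Orientations are given as a unit quaternion [x, y, z, w].
In Python, from plant import arm gives the robot as it stands. The module is installed in compiled form; this text tells all that it offers.
- The arm moves only by the tool servo_tool, never from a script. Its argument "motion" is a list of rows, each a list of 2 entries, a list of its own where there are three numbers: the shift along the tool's x, y, z in m, then the turn about the tool's z in rad. A call has 1 to 5 rows; each row shifts and turns the commanded pose from where the row before left it, along the tool's axes as they then stand; what a row does not reach is not made up. A row lasts 1/8 s, in which the tool goes at most 62.5 mm and 10.7 degrees, less where a joint would pass 70% of its speed; a pose out of reach is approached as far as the arm can. A call is refused whole if a number of a shift passes 0.0625 or a number of a turn 0.188, either way. A call with a gripper value outside its range is refused whole. "grip" is the opening, from 0 (shut) to 1 (fully open), set as the call begins (left out, the last holds). The fingers move at their own pace and stop on an object; the grip force is fixed at half the most. Time passes only in rows, so rows that do not move let the fingers close. It gives the time, the measured TCP pose, the force and the opening at its end, in the units of the state.
- arm.observe(): the state, without advancing time (a new reading comes with each control period).
- arm.camera(name): name is "side" or "top"; returns the picture (400x640x3 uint8, blue, green, red); there is no depth.
- arm.camera_params(name): a dict with "fx", "fy", "cx", "cy" (pixels), "R" (3x3) and "t" (3): a world point X has camera coordinates R X + t. Camera axes: x right, y down, z forward; pixel columns grow to the right and rows downward; lengths in m; the calibration is good to about 2 mm. A picture is of the moment at which its call begins. camera_params takes no time and is no camera call.
- arm.hand_in(): hands the job in, once; it reports no verdict.
The state is a dict: "time": time; "qpos": joint angles; "joint_velocities": joint speeds; "effort": joint torques, N m; "eef_pos": TCP position; "ee_rot": TCP orientation; "wrist_force": force on the tool from outside, world axes, zero at the start; "wrist_torque": the same for the moment, N m; "grip_width": opening from 0.0 (shut) to 1.0 (fully open).
Only numpy, scipy, OpenCV 4.12 (cv2) and the standard library are available. Lean on these libraries where they do the work, as an engineer would, in place of code of your own. Each camera call takes 0.05 s, during which the arm holds its last target.

## Working session

There is one attempt and no reset: what is moved stays moved. The work goes in short steps, Python scripts to look and compute and a tool call to move; the robot and the scene stay as the last step left them, time stands still between calls to the robot, and variables do not carry over. Pictures are saved under pics/ and viewed, and the job is handed in when it is done.

Besides the shell and the picture viewer there is one more tool, called after "Call:" as a command line: name --argument value ..., lists and objects as JSON in quotes. servo_tool: Moves the arm, as the interface text tells. Its arguments: {"type":"object","properties":{"motion":{"type":"array","items":{"type":"array"}},"grip":{"type":"number"}},"required":["motion"]}

```bash
mkdir -p pics; python3 - <<'E'
from plant import arm
import cv2
print(arm.observe())
for n in("top","side"):
    cv2.imwrite(f"pics/{n}0.png",arm.camera(n)); print(n,arm.camera_params(n))
E
```

```text
{'time': 0.0, 'qpos': array([ 1.19581592e+00,  3.26975630e-01, -1.93600905e-01,  1.05200228e+00,
       -5.40696202e-07,  1.43660443e+00]), 'joint_velocities': array([ 0.00087554, -0.00078521,  0.0004607 , -0.00030841,  0.00026884,
        0.00099989]), 'effort': array([-7.06306787e-05, -4.43401909e+01,  2.62439758e+01,  1.56316347e-02,
       -1.64221701e-04,  2.52637564e-07]), 'eef_pos': array([0.13103584, 0.53386599, 0.40387782]), 'ee_rot': array([ 7.86914063e-01,  6.17061960e-01, -7.68467239e-04,  4.51410137e-04]), 'wrist_force': array([ 0.23527324, -0.94930031, -0.20279839]), 'wrist_torque': array([-0.03209795, -0.00484436, -0.00749234]), 'grip_width': 0.9987885774202091}
top {'fx': 508.72956979516715, 'fy': 508.72956979516715, 'cx': 320.62765124770993, 'cy': 194.0181105363211, 'R': array([[-0.00657514, -0.99976329, -0.02073974],
       [-0.98273044,  0.01029583, -0.18475625],
       [ 0.18492605,  0.01916678, -0.98256551]]), 't': array([0.02659703, 0.56286678, 1.29659748])}
side {'fx': 510.05480833743223, 'fy': 510.05480833743223, 'cx': 322.5702918378366, 'cy': 199.2616365027768, 'R': array([[ 0.92025593, -0.39122237,  0.00860709],
       [-0.27536182, -0.66303663, -0.69610221],
       [ 0.27803757,  0.63822212, -0.7178911 ]]), 't': array([-0.51780667,  0.24630025,  1.61194731])}
```

View pics/top0.png

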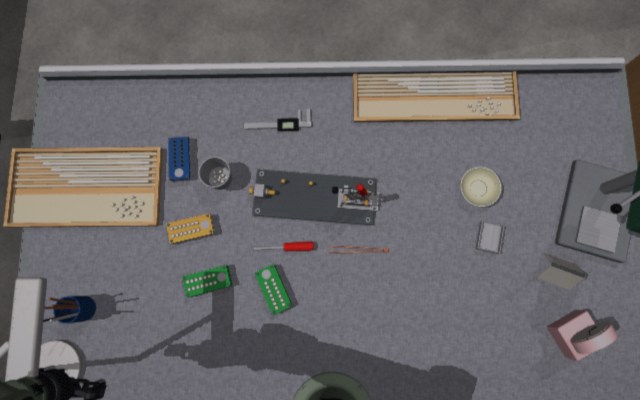

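View pics/side0.png

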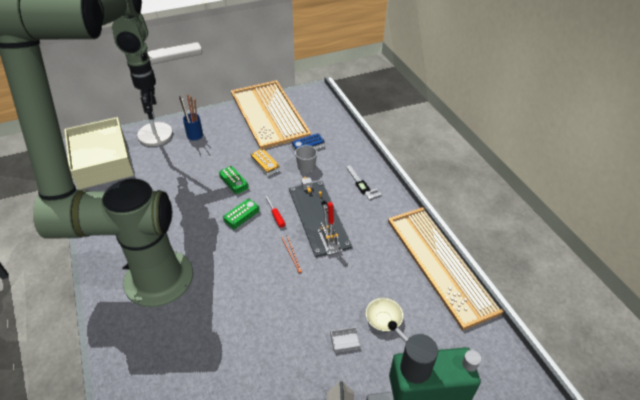

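```bash
python3 - <<'E'
import cv2
a=cv2.imread("pics/top0.png")
cv2.imwrite("pics/z1.png",cv2.resize(a[160:235,240:400],None,fx=5,fy=5,interpolation=cv2.INTER_CUBIC))
cv2.imwrite("pics/z2.png",cv2.resize(a[200:260,150:230],None,fx=10,fy=10,interpolation=cv2.INTER_CUBIC)[:600])
b=cv2.imread("pics/side0.png")
cv2.imwrite("pics/z3.png",cv2.resize(b[140:265,240:370],None,fx=4.8,fy=4.8,interpolation=cv2.INTER_CUBIC)[:600])
E
```

```text
(no output)
```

View pics/z1.png

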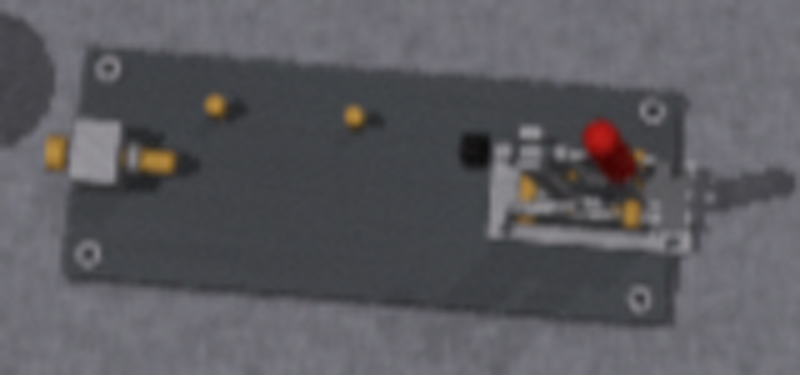

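View pics/z2.png

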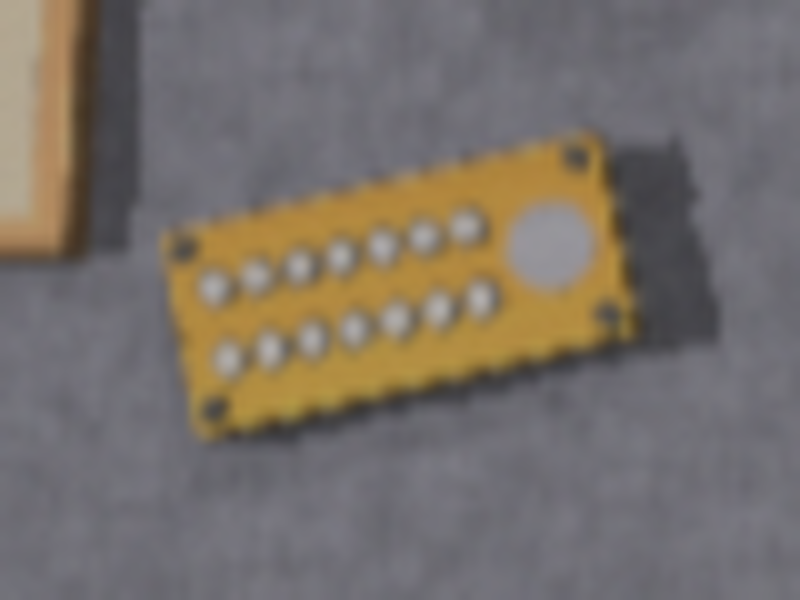

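View pics/z3.png

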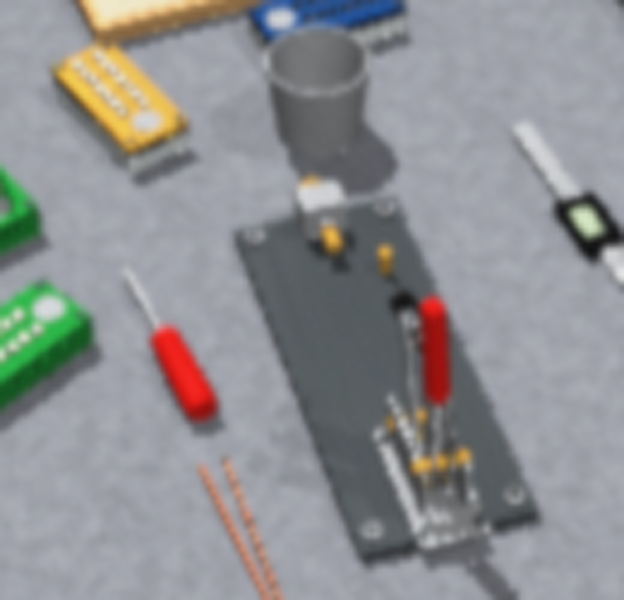

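```bash
cat > h.py <<'E'
import numpy as np
from plant import arm
from scipy.optimize import least_squares
P={n:arm.camera_params(n) for n in("top","side")}
def proj(n,X):
    p=P[n];c=np.atleast_2d(X)@p["R"].T+p["t"];return np.c_[p["fx"]*c[:,0]/c[:,2]+p["cx"],p["fy"]*c[:,1]/c[:,2]+p["cy"]]
def ray(n,uv,z):
    p=P[n];d=p["R"].T@np.array([(uv[0]-p["cx"])/p["fx"],(uv[1]-p["cy"])/p["fy"],1]);o=-p["R"].T@p["t"];return o+d*(z-o[2])/d[2]
def tf(q,L):
    c,s=np.cos(q[2]),np.sin(q[2]);L=np.atleast_2d(L);return np.c_[q[0]+c*L[:,0]-s*L[:,1],q[1]+s*L[:,0]+c*L[:,1],L[:,2]]
def fit(obs,q0):
    f=lambda q:np.concatenate([(proj(n,tf(q,L))-np.array(uv)).ravel() for n,L,uv in obs])
    r=least_squares(f,q0,loss="soft_l1");return r.x,r.fun.reshape(-1,2).round(1)
def px(a,s,o): return (np.array(a)+.5)/s-.5+np.array(o)
E
python3 - <<'E'
from h import *
L=np.array([[115,-65,12],[115,65,12],[-215,-65,12],[-215,65,12],[38,-33,32],[-38,-33,32]])/1e3
T=("top",L,px([(87,45),(65,278),(686,93),(672,325),(215,103),(354,114)],5,(240,160)))
S=("side",L[:4],px([(395,198),(236,235),(540,518),(366,562)],4.8,(240,140)))
for o in([T],[S],[T,S]): q,r=fit(o,[.5,0.1,1.57]);print(q.round(4));print(r.tolist())
qf=q
u=px((175,161),5,(240,160))
w=ray("top",u,.030)[:2]-q[:2];c,s=np.cos(q[2]),np.sin(q[2]);print("tip",c*w[0]+s*w[1],-s*w[0]+c*w[1])
H=np.array([[60,-28,30],[-60,-28,30],[-60,28,30],[60,28,30],[-42,0,30]])/1e3
T=("top",H,px([(163,235),(598,135),(637,333),(203,438),(552,245)],10,(150,200)))
S=("side",H[:4],px([(112,42),(188,124),(128,152),(55,72)],4.8,(240,140)))
for o in([T],[S],[T,S]): q,r=fit(o,[.4,0.3,1.77]);print(q.round(4));print(r.tolist())
print(arm.observe()['ee_rot'])
E
```

```text
[0.569  0.0889 1.4822]
[[0.2, 0.1], [-0.4, -0.2], [-0.3, -0.5], [-0.5, 0.0], [0.5, 0.3], [0.6, 0.3]]
[0.568  0.0847 1.4817]
[[0.2, 0.4], [-0.3, 0.0], [0.7, -0.3], [-0.6, -0.0]]
[0.5689 0.0881 1.4822]
[[0.5, 0.1], [-0.1, -0.1], [-0.0, -0.5], [-0.2, 0.1], [0.8, 0.4], [0.9, 0.3], [0.1, -0.3], [-0.4, -0.7], [0.5, -1.2], [-0.7, -0.9]]
tip 0.05892500136963823 -0.0006276933743862723
[0.4785 0.374  1.799 ]
[[-0.1, 0.1], [0.1, -0.4], [0.2, -0.0], [-0.4, 0.0], [0.1, 0.2]]
[0.4781 0.3705 1.7792]
[[0.1, 0.3], [0.3, 0.2], [0.1, 0.0], [-0.5, -0.6]]
[0.4785 0.3736 1.7936]
[[0.1, -0.1], [0.3, -0.3], [0.4, 0.1], [-0.3, -0.1], [0.3, 0.3], [-0.3, -0.1], [0.3, -0.5], [0.2, -0.6], [-0.8, -1.0]]
[ 7.86914390e-01  6.17061692e-01 -6.73055091e-04  3.96775356e-04]
```

```bash
cat >> h.py <<'E'
def state():
    o=arm.observe();x,y,z,w=o['ee_rot'];from scipy.spatial.transform import Rotation as R
    M=R.from_quat(o['ee_rot']).as_matrix();return o,np.array(o['eef_pos']),np.arctan2(M[1,0],M[0,0]),M
def plan(p1,yaw1,n,p0=None,yaw0=None):
    o,p,y,M=state()
    if p0 is None:p0,yaw0=p,y
    dy=-(yaw1-yaw0)/n
    for i in range(n):
        a=yaw0-dy*i;d=(np.array(p1)-p0)/n
        print([[round(float(v),4) for v in (d[0]*np.cos(a)+d[1]*np.sin(a),d[0]*np.sin(a)-d[1]*np.cos(a),-d[2])],round(float(dy),4)])
def fx(x,y,z): return tf((.569,.0885,1.482),[[x,y,z]])[0]
def show():
    o,p,y,M=state();print(o['time'],p.round(4),'yaw',y.round(4),'tilt',M[:,2].round(4),'F',o['wrist_force'].round(2),'T',o['wrist_torque'].round(3),o['grip_width'])
E
python3 - <<'E'
from h import *
plan([.4785,.374,.29],.227,10)
E
```

```text
[[-0.0072, 0.0376, 0.0114], 0.1103]
[[-0.0031, 0.0381, 0.0114], 0.1103]
[[0.0012, 0.0382, 0.0114], 0.1103]
[[0.0054, 0.0379, 0.0114], 0.1103]
[[0.0095, 0.0371, 0.0114], 0.1103]
[[0.0135, 0.0358, 0.0114], 0.1103]
[[0.0174, 0.0341, 0.0114], 0.1103]
[[0.021, 0.032, 0.0114], 0.1103]
[[0.0244, 0.0295, 0.0114], 0.1103]
[[0.0275, 0.0266, 0.0114], 0.1103]
```

Call:
servo_tool --motion '[[[-0.007, 0.038, 0.011], 0.11], [[-0.003, 0.038, 0.011], 0.11], [[0.001, 0.038, 0.011], 0.11], [[0.005, 0.038, 0.011], 0.11], [[0.009, 0.037, 0.011], 0.11]]' --grip 1

```text
time: 0.72
eef_pos: [0.3055, 0.453, 0.349]
ee_rot: [0.926, 0.379, -0.0, 0.0]
wrist_force: [-0.3, 0.3, -0.1]
grip_width: 0.997
```

Call:
servo_tool --motion '[[[0.013, 0.036, 0.011], 0.11], [[0.017, 0.034, 0.011], 0.11], [[0.021, 0.032, 0.011], 0.11], [[0.024, 0.03, 0.011], 0.11], [[0.027, 0.027, 0.011], 0.11]]'

```text
time: 1.35
eef_pos: [0.4785, 0.3715, 0.2939]
ee_rot: [0.994, 0.113, -0.0, 0.0]
wrist_force: [-0.2, 0.3, 0.3]
grip_width: 1.0
```

Call:
servo_tool --motion '[[[0, 0, 0], 0], [[0, 0, 0], 0]]'

```text
time: 1.6
eef_pos: [0.4771, 0.3722, 0.2943]
ee_rot: [0.993, 0.115, -0.001, 0.0]
wrist_force: [-0.7, 0.6, -0.3]
grip_width: 0.999
```

```bash
python3 - <<'E'
from h import *
import cv2
show(); plan([.4785,.374,.18],.227,4)
a=arm.camera("top");b=arm.camera("side")
cv2.imwrite("pics/c1.png",np.hstack([cv2.resize(a[180:270,140:240],None,fx=4,fy=4),cv2.resize(b[90:180,200:300],None,fx=4,fy=4)]))
E
```

```text
1.6 [0.4771 0.3722 0.2943] yaw 0.2304 tilt [-1.4e-03 -4.0e-04 -1.0e+00] F [-0.73  0.58 -0.27] T [ 0.054 -0.011  0.029] 0.9992174932214283
[[0.0004, -0.0004, 0.0286], 0.0009]
[[0.0004, -0.0004, 0.0286], 0.0009]
[[0.0004, -0.0004, 0.0286], 0.0009]
[[0.0004, -0.0004, 0.0286], 0.0009]
```

View pics/c1.png

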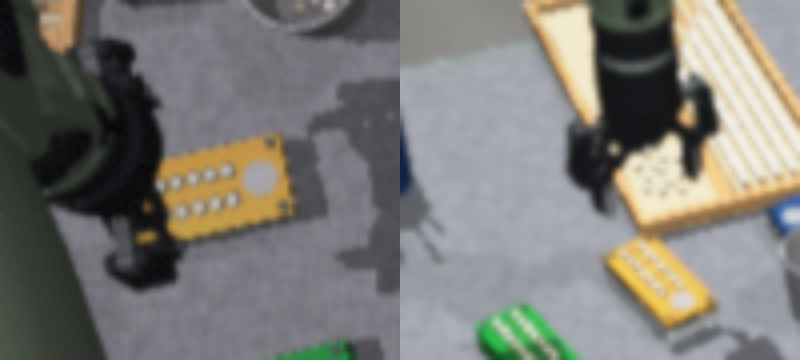

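The gripper stands over the brass holder (crop pixel about (215,185) left), jaws across its width; it looks offset only because of its height. Descending.

Call:
servo_tool --motion '[[[0.0015, -0.001, 0.028], 0], [[0, -0.001, 0.028], 0], [[0, 0, 0.028], 0], [[0, 0, 0.026], 0], [[0, 0, 0.006], 0]]'

```text
time: 2.33
eef_pos: [0.477, 0.3748, 0.1774]
ee_rot: [0.993, 0.116, -0.001, 0.001]
wrist_force: [0.2, -0.6, 0.3]
grip_width: 1.0
```

Call:
servo_tool --motion '[[[0, 0, 0], 0], [[0, 0, 0], 0]]'

```text
time: 2.58
eef_pos: [0.4789, 0.3751, 0.1801]
ee_rot: [0.993, 0.115, 0.001, -0.0]
wrist_force: [0.1, 0.8, -0.0]
grip_width: 1.0
```

```bash
python3 - <<'E'
from h import *
import cv2
show()
a=arm.camera("top");b=arm.camera("side")
cv2.imwrite("pics/c2.png",np.hstack([cv2.resize(a[180:270,140:240],None,fx=4,fy=4),cv2.resize(b[90:180,200:300],None,fx=4,fy=4)]))
E
```

```text
2.575 [0.4789 0.3751 0.1801] yaw 0.2305 tilt [ 0.0019  0.0011 -1.    ] F [ 0.09  0.76 -0.05] T [-0.005  0.011  0.004] 1.0003761070374177
```

View pics/c2.png

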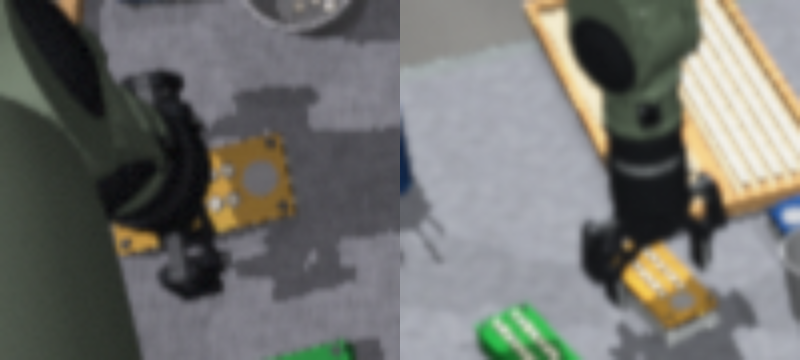

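Straddling well; lower 6 mm and close.

Call:
servo_tool --motion '[[[0, 0, 0.003], 0], [[0, 0, 0.003], 0], [[0, 0, 0], 0]]'

```text
time: 3.05
eef_pos: [0.4784, 0.3744, 0.1723]
ee_rot: [0.993, 0.115, -0.0, 0.0]
wrist_force: [0.6, -0.1, -0.1]
grip_width: 1.001
```

Call:
servo_tool --motion '[[[0, 0, 0], 0], [[0, 0, 0], 0], [[0, 0, 0], 0], [[0, 0, 0], 0], [[0, 0, 0], 0]]' --grip 0

```text
time: 3.68
eef_pos: [0.4791, 0.3748, 0.1732]
ee_rot: [0.993, 0.115, 0.001, -0.0]
wrist_force: [1.6, -0.4, 3.6]
grip_width: 0.644
```

Call:
servo_tool --motion '[[[0, 0, 0], 0], [[0, 0, 0], 0], [[0, 0, 0], 0]]'

```text
time: 4.05
eef_pos: [0.4791, 0.3748, 0.1732]
ee_rot: [0.993, 0.115, 0.001, -0.0]
wrist_force: [2.6, 0.1, 5.3]
grip_width: 0.643
```

Call:
servo_tool --motion '[[[0, 0, -0.01], 0], [[0, 0, -0.03], 0], [[0, 0, -0.04], 0], [[0, 0, -0.03], 0], [[0, 0, 0], 0]]'

```text
time: 4.68
eef_pos: [0.4787, 0.3749, 0.2843]
ee_rot: [0.993, 0.115, 0.001, -0.001]
wrist_force: [0.3, 0.9, -4.2]
grip_width: 0.643
```

Call:
servo_tool --motion '[[[0, 0, 0], 0], [[0, 0, 0], 0]]'

```text
time: 4.92
eef_pos: [0.4776, 0.374, 0.2805]
ee_rot: [0.993, 0.115, -0.002, 0.001]
wrist_force: [-0.2, 0.2, -4.1]
grip_width: 0.646
```

```bash
python3 - <<'E'
from h import *
import cv2
show()
print(fx(-.006,.006,.29)); plan(fx(-.006,.006,.285),1.482+np.pi/2-np.pi,8)
a=arm.camera("top");b=arm.camera("side")
cv2.imwrite("pics/c3.png",np.hstack([cv2.resize(a[160:260,140:240],None,fx=4,fy=4),cv2.resize(b[80:180,200:300],None,fx=4,fy=4)]))
E
```

```text
4.925 [0.4776 0.374  0.2805] yaw 0.23 tilt [-0.0036 -0.0021 -1.    ] F [-0.22  0.18 -4.07] T [-0.011 -0.034 -0.038] 0.6461141984834131
[0.56249156 0.08305572 0.29      ]
[[0.002, 0.0378, -0.0006], 0.0398]
[[0.0035, 0.0377, -0.0006], 0.0398]
[[0.005, 0.0375, -0.0006], 0.0398]
[[0.0065, 0.0373, -0.0006], 0.0398]
[[0.008, 0.037, -0.0006], 0.0398]
[[0.0095, 0.0367, -0.0006], 0.0398]
[[0.0109, 0.0363, -0.0006], 0.0398]
[[0.0124, 0.0358, -0.0006], 0.0398]
```

View pics/c3.png

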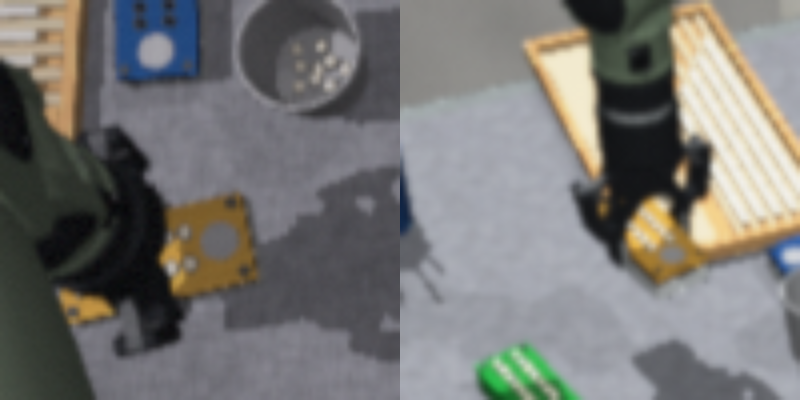

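```bash
python3 - <<'E'
from h import *
plan(fx(.01,.007,.285),1.482-np.pi/2,8)
E
```

```text
[[0.0025, 0.0359, -0.0005], 0.0398]
[[0.0039, 0.0358, -0.0005], 0.0398]
[[0.0053, 0.0356, -0.0005], 0.0398]
[[0.0068, 0.0354, -0.0005], 0.0398]
[[0.0082, 0.0351, -0.0005], 0.0398]
[[0.0096, 0.0347, -0.0005], 0.0398]
[[0.0109, 0.0343, -0.0005], 0.0398]
[[0.0123, 0.0338, -0.0005], 0.0398]
```

Call:
servo_tool --motion '[[[0.0025, 0.036, 0], 0.04], [[0.004, 0.036, 0], 0.04], [[0.005, 0.0355, 0], 0.04], [[0.007, 0.0355, 0], 0.04], [[0.008, 0.035, 0], 0.04]]'

```text
time: 5.65
eef_pos: [0.5315, 0.2011, 0.282]
ee_rot: [1.0, 0.014, -0.0, 0.0]
wrist_force: [-0.3, 1.3, -4.6]
grip_width: 0.641
```

Call:
servo_tool --motion '[[[0.0095, 0.0345, 0], 0.04], [[0.011, 0.034, 0], 0.04], [[0.0125, 0.034, 0], 0.04], [[0, 0, 0], 0], [[0, 0, 0], 0]]'

```text
time: 6.28
eef_pos: [0.5631, 0.0994, 0.2821]
ee_rot: [0.999, -0.045, -0.001, -0.0]
wrist_force: [-0.3, -0.8, -3.8]
grip_width: 0.647
```

```bash
python3 - <<'E'
from h import *
import cv2
show(); plan(fx(-.006,.007,.21),1.482-np.pi/2,4)
a=arm.camera("top");b=arm.camera("side")
cv2.imwrite("pics/c4.png",np.hstack([cv2.resize(a[130:230,240:340],None,fx=4,fy=4),cv2.resize(b[150:250,270:370],None,fx=4,fy=4)]))
E
```

```text
6.275 [0.5631 0.0994 0.2821] yaw -0.0901 tilt [-1.4e-03  5.0e-04 -1.0e+00] F [-0.26 -0.83 -3.81] T [ 0.03   0.051 -0.036] 0.6467852414197222
[[-0.0, 0.0041, 0.018], -0.0003]
[[-0.0, 0.0041, 0.018], -0.0003]
[[-0.0, 0.0041, 0.018], -0.0003]
[[-0.0, 0.0041, 0.018], -0.0003]
```

View pics/c4.png

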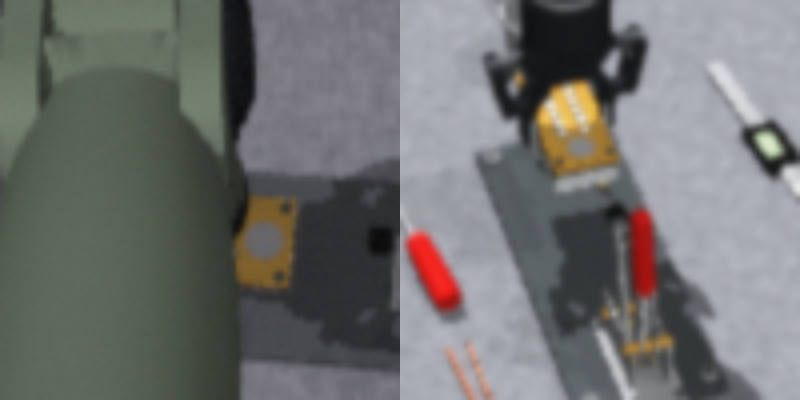

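```bash
python3 - <<'E'
from h import *
Q=(.569,.0885,1.482);c,s=np.cos(Q[2]),np.sin(Q[2])
def inv(w): w=w[:2]-Q[:2];return np.array([c*w[0]+s*w[1],-s*w[0]+c*w[1]]).round(4)
z=.139
for p in((297,197),(290,290),(266,241)): print(inv(ray("top",px(p,4,(240,130)),z)))
for p in((368,240),(380,240),): print("foot",inv(ray("top",px(p,4,(240,130)),.145)))
o,p,y,M=state();print("tcp",inv(p)); 
# side: disc center
print(inv(ray("side",px((583,148),4,(170,150)),z)))
E
```

```text
[-0.0501 -0.021 ]
[-0.0508  0.038 ]
[-0.0333  0.0084]
foot [-0.0965  0.004 ]
foot [-0.1039  0.0034]
tcp [0.011 0.007]
[-0.0323  0.0067]
```

The disc faces the clamp; holder is at fixture x≈+9, y≈+8 mm in the hand, clear of foot and pins. Shifting toward the clamp and down.

Call:
servo_tool --motion '[[[0, 0.004, 0.02], 0], [[0, 0.004, 0.02], 0], [[0, 0.004, 0.02], 0], [[0, 0.0035, 0.02], 0], [[0, 0, 0.009], 0]]'

```text
time: 7.0
eef_pos: [0.5613, 0.0847, 0.1926]
ee_rot: [0.999, -0.044, -0.001, -0.0]
wrist_force: [0.4, -0.1, -4.5]
grip_width: 0.646
```

Call:
servo_tool --motion '[[[0, 0, 0], 0], [[0, 0, 0], 0]]'

```text
time: 7.25
eef_pos: [0.5624, 0.0843, 0.1944]
ee_rot: [0.999, -0.045, 0.001, -0.0]
wrist_force: [0.0, 0.3, -3.2]
grip_width: 0.643
```

```bash
cat >>h.py <<'E'
Q=(.569,.0885,1.482)
def inv(w):
    c,s=np.cos(Q[2]),np.sin(Q[2]);w=w[:2]-Q[:2];return np.array([c*w[0]+s*w[1],-s*w[0]+c*w[1]]).round(4)
def fs():
    o,p,y,M=state();F=o['wrist_force'];c,s=np.cos(Q[2]),np.sin(Q[2])
    print('t',o['time'],'fx pos',inv(p),'z',p[2].round(4),'yaw',(y-Q[2]+np.pi/2).round(4),'Ffix',np.round([c*F[0]+s*F[1],-s*F[0]+c*F[1],F[2]],2),'T',o['wrist_torque'].round(3),'g',round(o['grip_width'],3))
E
python3 - <<'E'
from h import *
import cv2
fs()
a=arm.camera("top");b=arm.camera("side")
cv2.imwrite("pics/c5.png",np.hstack([cv2.resize(a[130:230,240:340],None,fx=4,fy=4),cv2.resize(b[150:250,270:370],None,fx=4,fy=4)]))
E
```

```text
t 7.25 fx pos [-0.0047  0.0062] z 0.1944 yaw -0.0006 Ffix [ 0.32  0.03 -3.24] T [-0.001  0.03   0.003] g 0.643
```

View pics/c5.png

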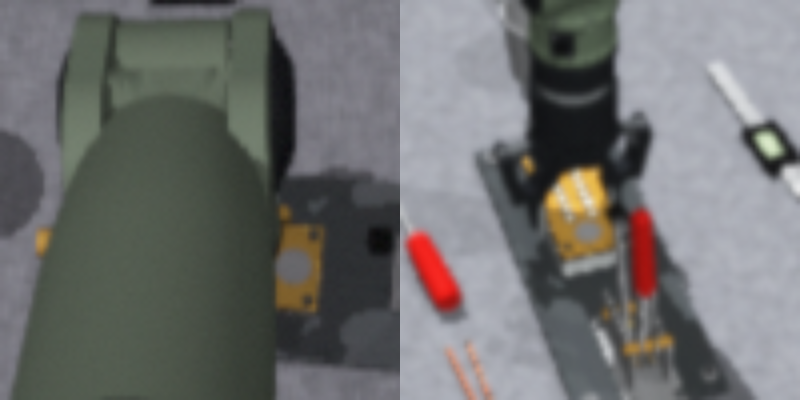

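Call:
servo_tool --motion '[[[0, 0, 0.003], 0], [[0, 0, 0.003], 0], [[0, 0, 0.0015], 0], [[0, 0, 0], 0]]'

```text
time: 7.85
eef_pos: [0.5619, 0.0839, 0.1859]
ee_rot: [0.999, -0.045, -0.0, 0.0]
wrist_force: [1.0, -0.3, -4.1]
grip_width: 0.644
```

Call:
servo_tool --motion '[[[0, 0, 0.001], 0], [[0, 0, 0], 0]]'

```text
time: 8.1
eef_pos: [0.5621, 0.0839, 0.1853]
ee_rot: [0.999, -0.045, 0.0, -0.0]
wrist_force: [0.8, -1.8, -5.0]
grip_width: 0.644
```

Call:
servo_tool --motion '[[[0, 0, 0.0005], 0], [[0, 0, 0], 0]]'

```text
time: 8.35
eef_pos: [0.5621, 0.0839, 0.1852]
ee_rot: [0.999, -0.045, 0.0, 0.0]
wrist_force: [-3.0, 0.2, 4.3]
grip_width: 0.643
```

Call:
servo_tool --motion '[[[0, 0, -0.0003], 0], [[0, 0, 0], 0]]'

```text
time: 8.6
eef_pos: [0.5621, 0.0839, 0.1852]
ee_rot: [0.999, -0.045, 0.0, 0.0]
wrist_force: [-3.3, -0.2, 4.1]
grip_width: 0.642
```

```bash
python3 - <<'E'
from h import *
fs()
E
```

```text
t 8.6 fx pos [-0.0052  0.0065] z 0.1852 yaw -0.0012 Ffix [-0.51  3.32  4.14] T [-0.088  0.365 -0.019] g 0.642
```

Call:
servo_tool --motion '[[[0, 0, -0.0005], 0], [[0, 0, 0], 0]]'

```text
time: 8.85
eef_pos: [0.5621, 0.0839, 0.1852]
ee_rot: [0.999, -0.045, 0.0, 0.0]
wrist_force: [0.1, -0.7, -2.4]
grip_width: 0.65
```

```bash
python3 - <<'E'
from h import *
fs()
E
```

```text
t 8.85 fx pos [-0.0052  0.0065] z 0.1852 yaw -0.0012 Ffix [-0.73 -0.17 -2.38] T [-0.047  0.017 -0.01 ] g 0.65
```

Call:
servo_tool --motion '[[[0.001, 0, 0], 0], [[0.0015, 0, 0], 0], [[0.0015, 0, 0], 0], [[0, 0, 0], 0]]'

```text
time: 9.35
eef_pos: [0.5659, 0.0836, 0.1853]
ee_rot: [0.999, -0.045, -0.0, -0.0]
wrist_force: [-2.2, 0.9, -0.0]
grip_width: 0.643
```

Call:
servo_tool --motion '[[[0.0005, 0, 0], 0], [[0.0005, 0, 0], 0], [[0, 0, 0], 0]]'

```text
time: 9.72
eef_pos: [0.5675, 0.0834, 0.1853]
ee_rot: [0.999, -0.045, 0.0, 0.0]
wrist_force: [-0.2, 0.6, -5.1]
grip_width: 0.646
```

Call:
servo_tool --motion '[[[0.0005, 0, 0], 0], [[0, 0, 0], 0]]'

```text
time: 9.98
eef_pos: [0.5677, 0.0834, 0.1854]
ee_rot: [0.999, -0.045, 0.0, 0.0]
wrist_force: [1.3, 0.4, -3.9]
grip_width: 0.645
```

Call:
servo_tool --motion '[[[0.0005, 0, 0], 0], [[0, 0, 0], 0]]'

```text
time: 10.22
eef_pos: [0.568, 0.0834, 0.1855]
ee_rot: [0.999, -0.045, 0.0, 0.0]
wrist_force: [0.3, 0.1, -4.4]
grip_width: 0.646
```

Call:
servo_tool --motion '[[[0.0005, 0, 0], 0], [[0, 0, 0], 0]]'

```text
time: 10.48
eef_pos: [0.5686, 0.0833, 0.1855]
ee_rot: [0.999, -0.045, 0.0, 0.0]
wrist_force: [-0.3, -1.0, -4.0]
grip_width: 0.642
```

Call:
servo_tool --motion '[[[0.0005, 0, 0.0002], 0], [[0, 0, 0], 0]]'

```text
time: 10.72
eef_pos: [0.569, 0.0833, 0.1853]
ee_rot: [0.999, -0.045, 0.0, -0.0]
wrist_force: [0.3, 0.5, -4.2]
grip_width: 0.643
```

Call:
servo_tool --motion '[[[0.0005, 0, 0.0002], 0], [[0, 0, 0], 0]]'

```text
time: 10.98
eef_pos: [0.5692, 0.0833, 0.1853]
ee_rot: [0.999, -0.045, -0.0, 0.0]
wrist_force: [-3.0, -0.2, 0.9]
grip_width: 0.649
```

Call:
servo_tool --motion '[[[0.0005, 0, 0], 0], [[0, 0, 0], 0]]'

```text
time: 11.22
eef_pos: [0.5693, 0.0833, 0.1853]
ee_rot: [0.999, -0.045, -0.001, 0.0]
wrist_force: [-5.1, 0.4, 3.2]
grip_width: 0.647
```

Call:
servo_tool --motion '[[[0, 0, -0.0003], 0], [[0, 0, 0], 0]]'

```text
time: 11.48
eef_pos: [0.5698, 0.0832, 0.1853]
ee_rot: [0.999, -0.045, -0.0, -0.0]
wrist_force: [-3.4, 0.7, -1.3]
grip_width: 0.645
```

Call:
servo_tool --motion '[[[0.0004, 0, 0], 0], [[0, 0, 0], 0]]'

```text
time: 11.72
eef_pos: [0.5699, 0.0832, 0.1853]
ee_rot: [0.999, -0.045, -0.001, -0.0]
wrist_force: [-4.8, 0.7, 1.8]
grip_width: 0.643
```

```bash
python3 - <<'E'
from h import *
fs()
E
```

```text
t 11.725 fx pos [-0.0052 -0.0014] z 0.1853 yaw -0.0012 Ffix [0.25 4.85 1.79] T [ 0.055  0.891 -0.015] g 0.643
```

Call:
servo_tool --motion '[[[0.0004, 0, -0.0002], 0], [[0, 0, 0], 0]]'

```text
time: 11.98
eef_pos: [0.5701, 0.0832, 0.1853]
ee_rot: [0.999, -0.045, -0.001, -0.0]
wrist_force: [-6.2, 0.2, 1.0]
grip_width: 0.643
```

Call:
servo_tool --motion '[[[0.0004, 0, 0], 0], [[0, 0, 0], 0]]'

```text
time: 12.22
eef_pos: [0.5702, 0.0832, 0.1853]
ee_rot: [0.999, -0.045, -0.001, -0.0]
wrist_force: [-6.1, 0.8, 2.2]
grip_width: 0.644
```

```bash
python3 - <<'E'
from h import *
fs()
E
```

```text
t 12.225 fx pos [-0.0052 -0.0017] z 0.1853 yaw -0.0011 Ffix [0.21 6.19 2.16] T [ 0.106  1.173 -0.014] g 0.644
```

Call:
servo_tool --motion '[[[0.0004, 0, -0.0003], 0], [[0, 0, 0], 0]]'

```text
time: 12.48
eef_pos: [0.5703, 0.0832, 0.1853]
ee_rot: [0.999, -0.045, -0.002, -0.0]
wrist_force: [-5.9, 0.6, 0.9]
grip_width: 0.644
```

Call:
servo_tool --motion '[[[0.0004, 0, 0], 0], [[0, 0, 0], 0]]'

```text
time: 12.72
eef_pos: [0.5704, 0.0832, 0.1854]
ee_rot: [0.999, -0.045, -0.002, -0.0]
wrist_force: [-7.3, 0.6, 2.3]
grip_width: 0.648
```

```bash
python3 - <<'E'
from h import *
fs()
E
```

```text
t 12.725 fx pos [-0.0051 -0.0019] z 0.1854 yaw -0.001 Ffix [-0.04  7.34  2.28] T [0.13  1.448 0.036] g 0.648
```

Call:
servo_tool --motion '[[[0.0006, 0, -0.0003], 0], [[0, 0, 0], 0]]'

```text
time: 12.98
eef_pos: [0.5706, 0.0832, 0.1854]
ee_rot: [0.999, -0.045, -0.003, -0.0]
wrist_force: [-7.8, 1.2, 1.6]
grip_width: 0.642
```

Call:
servo_tool --motion '[[[0.0006, 0, -0.0002], 0], [[0, 0, 0], 0]]'

```text
time: 13.22
eef_pos: [0.5708, 0.0831, 0.1854]
ee_rot: [0.999, -0.045, -0.003, -0.0]
wrist_force: [-9.1, -0.1, 3.0]
grip_width: 0.643
```

```bash
python3 - <<'E'
from h import *
import cv2
fs()
a=arm.camera("top");b=arm.camera("side")
cv2.imwrite("pics/c6.png",np.hstack([cv2.resize(a[150:220,260:340],None,fx=5,fy=5),cv2.resize(b[180:250,280:360],None,fx=5,fy=5)]))
E
```

```text
t 13.225 fx pos [-0.0052 -0.0023] z 0.1854 yaw -0.001 Ffix [-0.87  9.02  3.01] T [ 0.188  1.786 -0.068] g 0.643
```

View pics/c6.png

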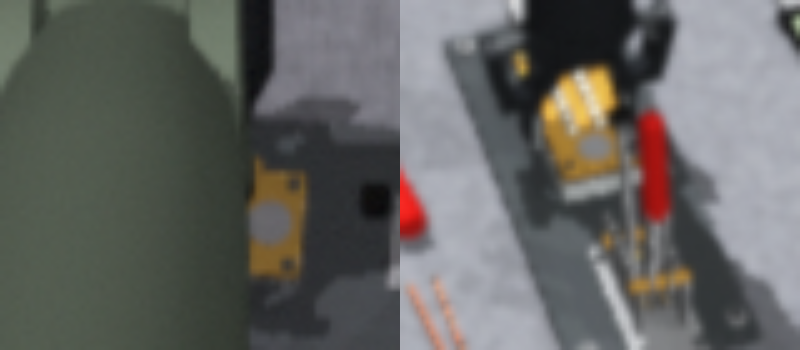

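Call:
servo_tool --motion '[[[0, -0.0007, 0], 0], [[0, -0.0008, 0], 0], [[0, 0, 0], 0]]'

```text
time: 13.7
eef_pos: [0.5709, 0.0837, 0.1854]
ee_rot: [0.999, -0.045, -0.003, 0.001]
wrist_force: [-9.8, -3.2, 2.2]
grip_width: 0.646
```

Call:
servo_tool --motion '[[[0, -0.0005, 0], 0], [[0, -0.0005, 0], 0], [[0, 0, 0], 0]]'

```text
time: 14.08
eef_pos: [0.5709, 0.0841, 0.1854]
ee_rot: [0.999, -0.046, -0.003, 0.002]
wrist_force: [-10.7, -7.0, 2.7]
grip_width: 0.643
```

```bash
python3 - <<'E'
from h import *
fs()
E
```

```text
t 14.075 fx pos [-0.0042 -0.0023] z 0.1854 yaw -0.0023 Ffix [-7.91 10.02  2.72] T [-0.994  1.997  0.028] g 0.643
```

Call:
servo_tool --motion '[[[0, 0, -0.0006], 0], [[0, 0, 0], 0]]'

```text
time: 14.32
eef_pos: [0.5709, 0.0842, 0.1856]
ee_rot: [0.999, -0.046, -0.003, 0.002]
wrist_force: [-8.2, -5.7, -0.5]
grip_width: 0.644
```

```bash
python3 - <<'E'
from h import *
fs()
E
```

```text
t 14.325 fx pos [-0.0041 -0.0023] z 0.1856 yaw -0.0023 Ffix [-6.45  7.63 -0.5 ] T [-0.959  1.71   0.029] g 0.644
```

Call:
servo_tool --motion '[[[0, -0.0005, -0.0003], 0], [[0, 0, 0], 0]]'

```text
time: 14.58
eef_pos: [0.571, 0.085, 0.1857]
ee_rot: [0.999, -0.045, -0.003, 0.002]
wrist_force: [-8.9, -5.0, -2.9]
grip_width: 0.646
```

Call:
servo_tool --motion '[[[0, -0.0005, 0], 0], [[0, 0, 0], 0]]'

```text
time: 14.82
eef_pos: [0.5711, 0.0854, 0.1856]
ee_rot: [0.999, -0.045, -0.003, 0.002]
wrist_force: [-8.6, -4.3, -2.5]
grip_width: 0.648
```

```bash
python3 - <<'E'
from h import *
fs()
E
```

```text
t 14.825 fx pos [-0.0029 -0.0023] z 0.1856 yaw -0.0021 Ffix [-5.06  8.21 -2.47] T [-0.818  1.624  0.026] g 0.648
```

Call:
servo_tool --motion '[[[0, -0.0005, 0], 0], [[0, 0, 0], 0]]'

```text
time: 15.08
eef_pos: [0.5711, 0.0859, 0.1856]
ee_rot: [0.999, -0.045, -0.003, 0.002]
wrist_force: [-7.9, -3.5, -3.5]
grip_width: 0.642
```

Call:
servo_tool --motion '[[[0, -0.0005, 0], 0], [[0, 0, 0], 0]]'

```text
time: 15.32
eef_pos: [0.5711, 0.0863, 0.1856]
ee_rot: [0.999, -0.045, -0.003, 0.002]
wrist_force: [-7.6, -5.4, -2.4]
grip_width: 0.643
```

Call:
servo_tool --motion '[[[0, -0.0005, 0], 0], [[0, 0, 0], 0]]'

```text
time: 15.58
eef_pos: [0.5712, 0.0868, 0.1856]
ee_rot: [0.999, -0.045, -0.003, 0.002]
wrist_force: [-8.5, -5.0, -2.0]
grip_width: 0.645
```

```bash
python3 - <<'E'
from h import *
fs()
E
```

```text
t 15.575 fx pos [-0.0015 -0.0023] z 0.1856 yaw -0.0022 Ffix [-5.76  8.   -2.03] T [-0.883  1.559 -0.019] g 0.645
```

Call:
servo_tool --motion '[[[0, -0.0005, 0], 0], [[0, 0, 0], 0]]'

```text
time: 15.82
eef_pos: [0.5712, 0.0874, 0.1856]
ee_rot: [0.999, -0.045, -0.003, 0.002]
wrist_force: [-8.4, -4.4, -3.3]
grip_width: 0.645
```

Call:
servo_tool --motion '[[[0, -0.0005, 0], 0], [[0, 0, 0], 0]]'

```text
time: 16.08
eef_pos: [0.5713, 0.0879, 0.1856]
ee_rot: [0.999, -0.045, -0.003, 0.002]
wrist_force: [-8.3, -5.3, -2.8]
grip_width: 0.644
```

Call:
servo_tool --motion '[[[0, -0.0005, 0], 0], [[0, 0, 0], 0]]'

```text
time: 16.32
eef_pos: [0.5713, 0.0883, 0.1856]
ee_rot: [0.999, -0.045, -0.003, 0.002]
wrist_force: [-7.8, -4.5, -2.3]
grip_width: 0.646
```

```bash
python3 - <<'E'
from h import *
fs()
E
```

```text
t 16.325 fx pos [ 0.     -0.0023] z 0.1856 yaw -0.0022 Ffix [-5.14  7.39 -2.34] T [-0.92   1.543 -0.077] g 0.646
```

Call:
servo_tool --motion '[[[0, -0.0005, 0], 0], [[0, 0, 0], 0]]'

```text
time: 16.58
eef_pos: [0.5713, 0.0886, 0.1856]
ee_rot: [0.999, -0.046, -0.003, 0.002]
wrist_force: [-7.9, -5.9, -2.3]
grip_width: 0.645
```

Call:
servo_tool --motion '[[[0, -0.0005, 0], 0], [[0, 0, 0], 0]]'

```text
time: 16.82
eef_pos: [0.5714, 0.0887, 0.1856]
ee_rot: [0.999, -0.046, -0.003, 0.003]
wrist_force: [-9.0, -7.3, -2.9]
grip_width: 0.65
```

Call:
servo_tool --motion '[[[0, -0.0005, 0], 0], [[0, 0, 0], 0]]'

```text
time: 17.08
eef_pos: [0.5714, 0.0889, 0.1857]
ee_rot: [0.999, -0.046, -0.003, 0.004]
wrist_force: [-8.7, -9.3, -1.5]
grip_width: 0.646
```

```bash
python3 - <<'E'
from h import *
fs()
E
```

```text
t 17.075 fx pos [ 0.0006 -0.0023] z 0.1857 yaw -0.0028 Ffix [-10.06   7.81  -1.49] T [-1.59   1.738  0.109] g 0.646
```

Call:
servo_tool --motion '[[[0, -0.0005, 0], 0], [[0, 0, 0], 0]]'

```text
time: 17.32
eef_pos: [0.5714, 0.0891, 0.1857]
ee_rot: [0.999, -0.046, -0.003, 0.004]
wrist_force: [-8.5, -9.9, -1.7]
grip_width: 0.647
```

Call:
servo_tool --motion '[[[0, -0.0005, 0], 0], [[0, 0, 0], 0], [[0, 0, 0], 0]]'

```text
time: 17.7
eef_pos: [0.5714, 0.0892, 0.1858]
ee_rot: [0.999, -0.046, -0.004, 0.004]
wrist_force: [-9.1, -12.2, -0.3]
grip_width: 0.645
```

```bash
python3 - <<'E'
from h import *
import cv2
fs()
b=arm.camera("side")
cv2.imwrite("pics/c7.png",cv2.resize(b[160:250,280:370],None,fx=6,fy=6,interpolation=cv2.INTER_CUBIC))
E
```

```text
t 17.7 fx pos [ 0.001  -0.0023] z 0.1858 yaw -0.0032 Ffix [-12.98   7.97  -0.29] T [-2.137  1.828  0.165] g 0.645
```

View pics/c7.png

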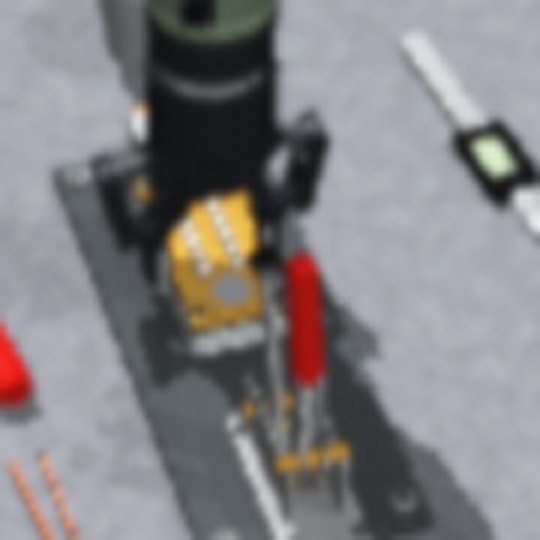

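Pins ~7 N, screw ~8 N (13 N total less ~5 N sliding drag). Releasing.

Call:
servo_tool --motion '[[[0, 0, 0], 0], [[0, 0, 0], 0], [[0, 0, 0], 0], [[0, 0, 0], 0], [[0, 0, 0], 0]]' --grip 1

```text
time: 18.38
eef_pos: [0.5741, 0.092, 0.1874]
ee_rot: [0.999, -0.045, 0.0, -0.0]
wrist_force: [0.1, 0.2, 0.1]
grip_width: 1.0
```

```bash
python3 - <<'E'
from h import *
import cv2
fs()
b=arm.camera("side")
cv2.imwrite("pics/c8.png",cv2.resize(b[160:250,280:370],None,fx=6,fy=6,interpolation=cv2.INTER_CUBIC))
E
```

```text
t 18.375 fx pos [ 0.004  -0.0048] z 0.1874 yaw -0.001 Ffix [ 0.21 -0.04  0.14] T [-0.01  -0.008 -0.016] g 1.0
```

View pics/c8.png

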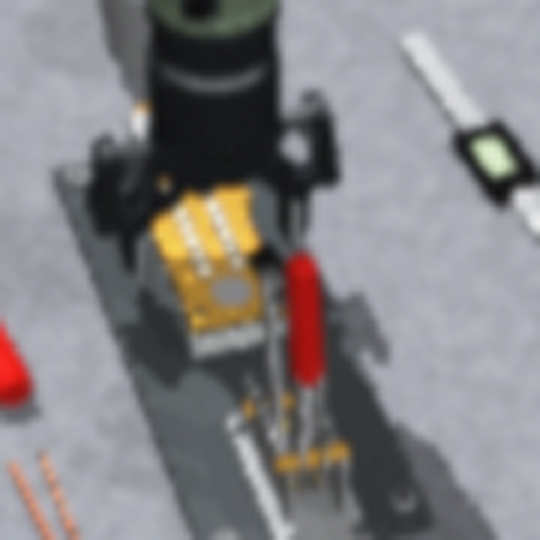

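Released; the holder (disc at (232,291)) has not moved. Rising straight up.

Call:
servo_tool --motion '[[[0, 0, -0.01], 0], [[0, 0, -0.03], 0], [[0, 0, -0.05], 0], [[0, 0, -0.05], 0], [[0, 0, -0.05], 0]]'

```text
time: 19.05
eef_pos: [0.5737, 0.0919, 0.3797]
ee_rot: [0.999, -0.045, 0.0, -0.0]
wrist_force: [1.0, -0.8, -0.3]
grip_width: 1.0
```

```bash
python3 - <<'E'
from h import *
import cv2
fs()
a=arm.camera("top");b=arm.camera("side")
cv2.imwrite("pics/c9.png",np.hstack([cv2.resize(a[140:230,260:350],None,fx=4.4,fy=4.4),cv2.resize(b[160:250,280:370],None,fx=4.4,fy=4.4)]))
E
```

```text
t 19.05 fx pos [ 0.0038 -0.0044] z 0.3797 yaw -0.0012 Ffix [-0.75 -1.1  -0.35] T [ 0.009 -0.048 -0.014] g 1.0
```

View pics/c9.png

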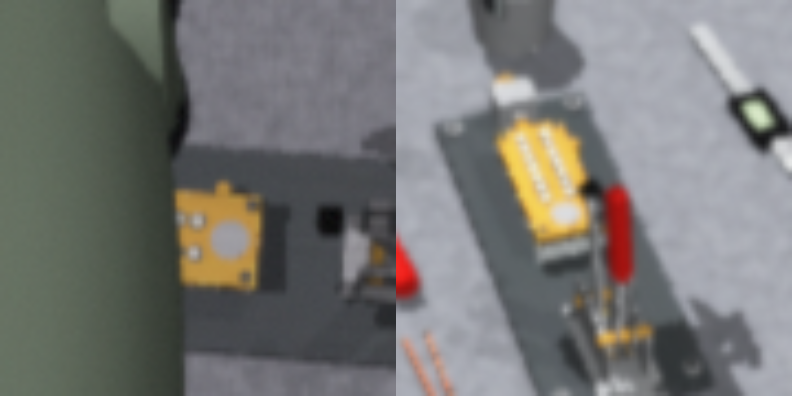

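Seated: pin touching at top-view crop (225,187), holder parallel to the plate. Now to the handle with the fingers shut.

Call:
servo_tool --motion '[[[-0.001, 0.03, 0], 0], [[-0.001, 0.035, 0], 0], [[-0.001, 0.035, 0], 0], [[-0.0015, 0.032, 0], 0], [[0, 0, 0], 0]]' --grip 0

```text
time: 19.77
eef_pos: [0.5573, -0.0409, 0.3773]
ee_rot: [0.999, -0.047, -0.0, 0.0]
wrist_force: [0.0, -0.1, -0.2]
grip_width: 0.001
```

Call:
servo_tool --motion '[[[0, 0, 0], 0], [[0, 0, 0], 0]]'

```text
time: 20.02
eef_pos: [0.5577, -0.0383, 0.3773]
ee_rot: [0.999, -0.044, -0.0, -0.0]
wrist_force: [0.0, 0.0, -0.7]
grip_width: 0.001
```

```bash
python3 - <<'E'
from h import *
import cv2
fs()
a=arm.camera("top");b=arm.camera("side")
cv2.imwrite("pics/d1.png",np.hstack([cv2.resize(a[130:230,240:340],None,fx=4,fy=4),cv2.resize(b[150:250,280:380],None,fx=4,fy=4)]))
H=np.array([[60,-28,42],[-60,-28,42],[-60,28,42],[60,28,42],[-42,0,42]])/1e3
print(proj("top",tf(Q,H-[.001,0,0])).round(1).tolist()); cv2.imwrite("pics/topd1.png",a)
E
```

```text
t 20.025 fx pos [-1.273e-01  1.000e-04] z 0.3773 yaw 0.0001 Ffix [ 0.01 -0.01 -0.69] T [-0.028 -0.029  0.046] g 0.001
[[274.9, 181.0], [319.4, 184.4], [317.6, 204.9], [272.9, 201.4], [311.8, 194.1]]
```

View pics/d1.png

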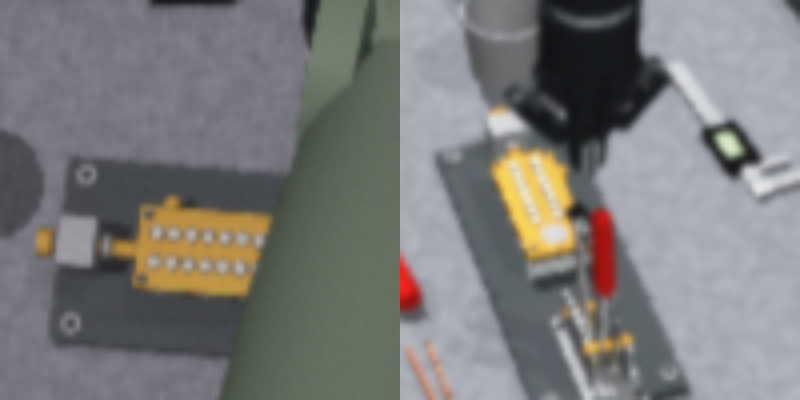

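The screw tip meets the holder's end (crop (140,245)), pin touches at (172,203). Fingers shut, ahead of the handle. Lower.

Call:
servo_tool --motion '[[[0, 0, 0.016], 0], [[0, 0, 0.016], 0], [[0, 0, 0], 0], [[0, 0, 0], 0]]'

```text
time: 20.62
eef_pos: [0.5576, -0.0392, 0.345]
ee_rot: [0.999, -0.045, -0.0, -0.0]
wrist_force: [-0.2, 0.0, 0.6]
grip_width: 0.007
```

Call:
servo_tool --motion '[[[0, 0.005, 0], 0], [[0, 0.005, 0], 0], [[0, 0, 0], 0]]'

```text
time: 21.0
eef_pos: [0.5568, -0.0497, 0.3456]
ee_rot: [0.999, -0.045, 0.0, 0.0]
wrist_force: [1.0, -0.2, -0.4]
grip_width: 0.001
```

```bash
python3 - <<'E'
from h import *
import cv2
fs()
b=arm.camera("side")
cv2.imwrite("pics/d2.png",cv2.resize(b[150:250,270:370],None,fx=6,fy=6,interpolation=cv2.INTER_CUBIC))
E
```

```text
t 21.0 fx pos [-1.388e-01 -1.000e-04] z 0.3456 yaw -0.0021 Ffix [-0.07 -1.01 -0.42] T [-0.015 -0.029 -0.009] g 0.001
```

View pics/d2.png

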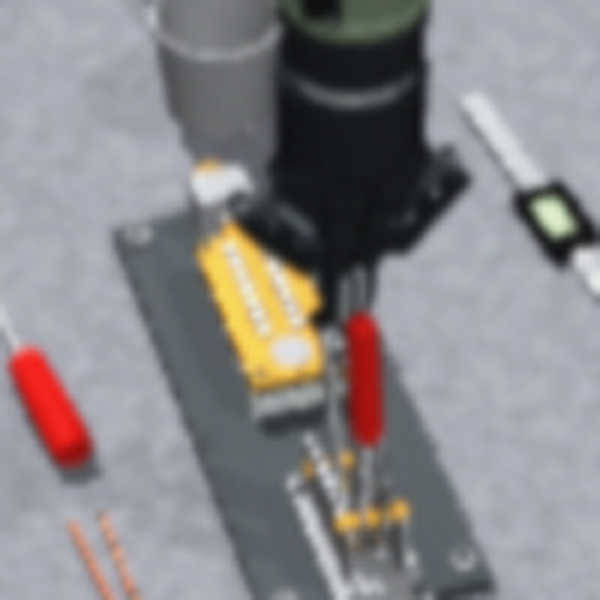

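Call:
servo_tool --motion '[[[0, 0.005, 0], 0], [[0, 0.005, 0], 0], [[0, 0.007, 0], 0], [[0, 0.007, 0], 0], [[0, 0.007, 0], 0]]'

```text
time: 21.68
eef_pos: [0.5539, -0.0806, 0.3452]
ee_rot: [0.999, -0.045, -0.0, 0.0]
wrist_force: [0.3, 0.5, 1.7]
grip_width: 0.0
```

Call:
servo_tool --motion '[[[0, 0.006, 0], 0], [[0, 0.006, 0], 0], [[0, 0.006, 0], 0], [[0, 0.005, 0.001], 0], [[0, 0, 0], 0]]'

```text
time: 22.3
eef_pos: [0.5518, -0.1034, 0.3441]
ee_rot: [0.999, -0.045, -0.0, 0.0]
wrist_force: [-0.2, 0.1, -0.3]
grip_width: 0.007
```

```bash
python3 - <<'E'
from h import *
import cv2
fs()
b=arm.camera("side")
cv2.imwrite("pics/d3.png",cv2.resize(b[150:250,270:370],None,fx=6,fy=6,interpolation=cv2.INTER_CUBIC))
E
```

```text
t 22.3 fx pos [-1.926e-01  1.000e-04] z 0.3441 yaw -0.0018 Ffix [ 0.06  0.2  -0.3 ] T [ 0.039  0.012 -0.01 ] g 0.007
```

View pics/d3.png

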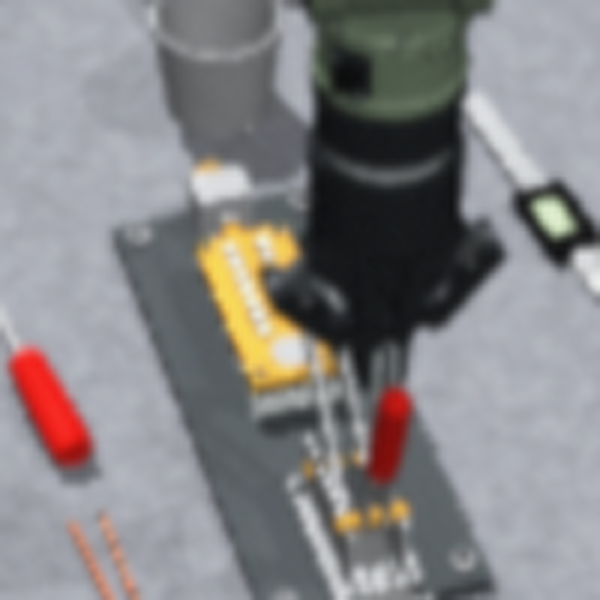

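The handle (red, (390,430)) swings with the fingers. Continue on the arc.

Call:
servo_tool --motion '[[[0, 0.0055, 0.001], 0], [[0, 0.0055, 0.001], 0], [[0, 0.006, 0.001], 0], [[0, 0.006, 0.002], 0]]'

```text
time: 22.85
eef_pos: [0.5498, -0.1263, 0.3392]
ee_rot: [0.999, -0.045, 0.0, 0.0]
wrist_force: [0.6, 0.7, 0.4]
grip_width: 0.001
```

Call:
servo_tool --motion '[[[0, 0.005, 0.002], 0], [[0, 0.0055, 0.002], 0], [[0, 0.005, 0.0025], 0], [[0, 0.005, 0.003], 0]]'

```text
time: 23.35
eef_pos: [0.5479, -0.1466, 0.3296]
ee_rot: [0.999, -0.045, 0.0, 0.0]
wrist_force: [-0.5, -0.5, -0.1]
grip_width: 0.004
```

Call:
servo_tool --motion '[[[0, 0.005, 0.003], 0], [[0, 0.005, 0.003], 0], [[0, 0.0045, 0.0035], 0], [[0, 0.0045, 0.0035], 0], [[0, 0, 0], 0]]'

```text
time: 23.98
eef_pos: [0.5461, -0.1655, 0.3164]
ee_rot: [0.999, -0.045, -0.0, -0.0]
wrist_force: [-0.2, -0.8, 0.2]
grip_width: 0.002
```

```bash
python3 - <<'E'
from h import *
import cv2
fs()
b=arm.camera("side")
cv2.imwrite("pics/d4.png",cv2.resize(b[160:260,270:370],None,fx=6,fy=6,interpolation=cv2.INTER_CUBIC))
E
```

```text
t 23.975 fx pos [-0.255   0.0003] z 0.3164 yaw -0.0017 Ffix [-0.85  0.09  0.24] T [0.011 0.004 0.021] g 0.002
```

View pics/d4.png

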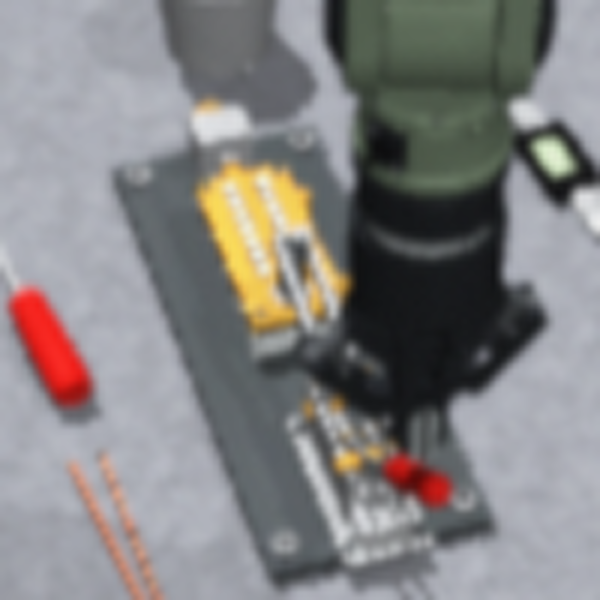

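Call:
servo_tool --motion '[[[0, 0.003, 0.0025], 0], [[0, 0.0025, 0.0025], 0], [[0, 0.003, 0.003], 0], [[0, 0, 0], 0]]'

```text
time: 24.52
eef_pos: [0.5453, -0.1738, 0.3084]
ee_rot: [0.999, -0.045, -0.0, -0.0]
wrist_force: [0.5, 0.9, 0.1]
grip_width: -0.002
```

Call:
servo_tool --motion '[[[0, 0.0025, 0.003], 0], [[0, 0.0025, 0.003], 0], [[0, 0.0025, 0.003], 0], [[0, 0, 0], 0]]'

```text
time: 25.02
eef_pos: [0.5449, -0.1811, 0.2999]
ee_rot: [0.999, -0.045, 0.0, -0.0]
wrist_force: [-0.9, 2.6, 4.7]
grip_width: -0.005
```

Call:
servo_tool --motion '[[[0, 0.002, 0.003], 0], [[0, 0.002, 0.003], 0], [[0, 0.0025, 0.0035], 0], [[0, 0, 0], 0]]'

```text
time: 25.52
eef_pos: [0.5443, -0.1875, 0.2907]
ee_rot: [0.999, -0.045, 0.0, -0.0]
wrist_force: [-0.6, 2.0, 7.0]
grip_width: -0.0
```

Foot now bearing, ~7 N at the handle. Over centre.

Call:
servo_tool --motion '[[[0, 0.0015, 0.003], 0], [[0, 0.002, 0.0035], 0], [[0, 0.002, 0.0035], 0], [[0, 0, 0], 0]]'

```text
time: 26.02
eef_pos: [0.5439, -0.1932, 0.2805]
ee_rot: [0.999, -0.045, 0.0, 0.0]
wrist_force: [-0.7, 1.1, 5.1]
grip_width: -0.001
```

Call:
servo_tool --motion '[[[0, 0.001, 0.0025], 0], [[0, 0.001, 0.0025], 0], [[0, 0.001, 0.0025], 0], [[0, 0, 0], 0]]'

```text
time: 26.52
eef_pos: [0.5435, -0.1963, 0.2724]
ee_rot: [0.999, -0.045, -0.0, 0.0]
wrist_force: [0.1, -0.4, 1.4]
grip_width: 0.0
```

Call:
servo_tool --motion '[[[0, 0.001, 0.0015], 0], [[0, 0, 0], 0]]'

```text
time: 26.78
eef_pos: [0.5433, -0.197, 0.2709]
ee_rot: [0.999, -0.045, -0.0, -0.0]
wrist_force: [1.0, -0.3, -0.5]
grip_width: -0.002
```

```bash
python3 - <<'E'
from h import *
import cv2
fs()
b=arm.camera("side")
cv2.imwrite("pics/d5.png",cv2.resize(b[160:260,270:370],None,fx=6,fy=6,interpolation=cv2.INTER_CUBIC))
E
```

```text
t 26.775 fx pos [-0.2867  0.0003] z 0.2709 yaw -0.0013 Ffix [-0.24 -1.02 -0.51] T [-0.001 -0.028 -0.042] g -0.002
```

View pics/d5.png

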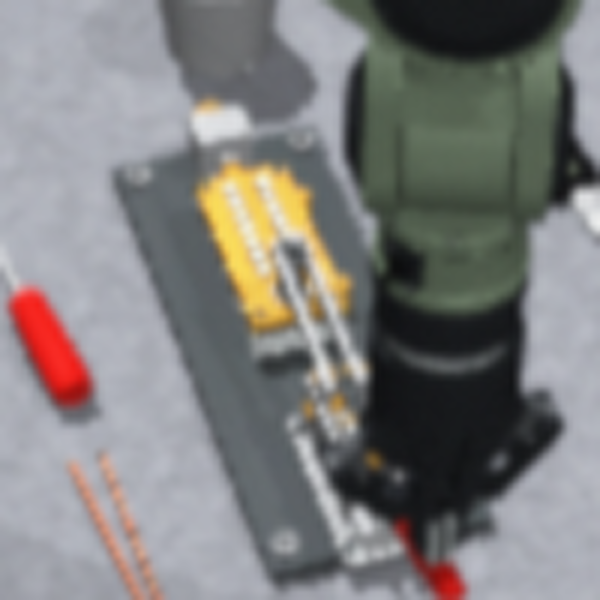

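Call:
servo_tool --motion '[[[0, 0.0005, 0.0015], 0], [[0, 0.0005, 0.0015], 0], [[0, 0, 0], 0]]'

```text
time: 27.2
eef_pos: [0.5431, -0.198, 0.268]
ee_rot: [0.999, -0.045, -0.0, -0.0]
wrist_force: [0.9, -0.0, -0.6]
grip_width: 0.003
```

Call:
servo_tool --motion '[[[0, 0, -0.02], 0], [[0, 0, -0.04], 0], [[0, 0, -0.05], 0], [[0, 0, -0.04], 0], [[0, 0, 0], 0]]'

```text
time: 27.82
eef_pos: [0.5442, -0.1984, 0.4221]
ee_rot: [0.999, -0.045, 0.003, 0.001]
wrist_force: [-0.1, 0.0, -0.1]
grip_width: -0.001
```

Call:
servo_tool --motion '[[[-0.06, 0.03, 0], 0], [[-0.06, 0.03, 0], 0], [[-0.06, 0.03, 0], 0], [[0, 0, 0], 0]]'

```text
time: 28.32
eef_pos: [0.3654, -0.2671, 0.4173]
ee_rot: [0.999, -0.048, -0.001, -0.001]
wrist_force: [1.4, -0.8, -0.4]
grip_width: -0.001
```

```bash
python3 - <<'E'
from h import *
import cv2
fs()
a=arm.camera("top");b=arm.camera("side")
cv2.imwrite("pics/d6.png",cv2.resize(b[160:270,260:370],None,fx=5,fy=5,interpolation=cv2.INTER_CUBIC))
cv2.imwrite("pics/d7.png",cv2.resize(a[150:230,240:400],None,fx=5,fy=5,interpolation=cv2.INTER_CUBIC))
E
```

```text
t 28.325 fx pos [-0.3722  0.1713] z 0.4173 yaw -0.0069 Ffix [-0.66 -1.5  -0.41] T [-0.026 -0.046 -0.027] g -0.001
```

View pics/d6.png

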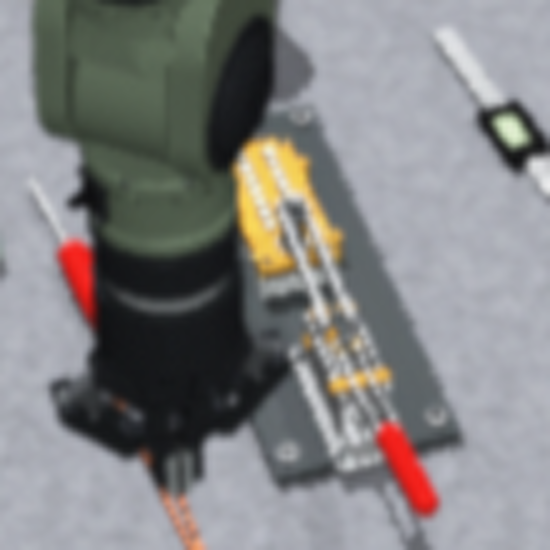

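View pics/d7.png

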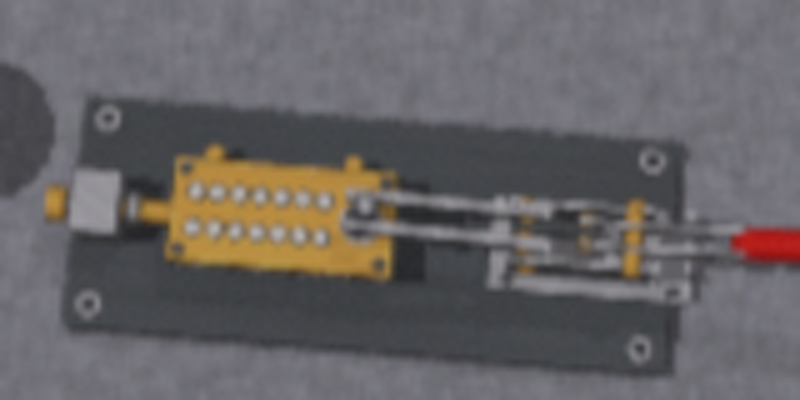

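The clamp is shut. In the top view the foot bears on the disc (crop (360,215)), both pins (215,152) and (354,162) touch the side and the screw tip touches the end at (168,211). The handle lies back toward -x by itself with the arm clear.

```bash
python3 - <<'E'
from h import *
fs(); print(arm.hand_in())
E
```

```text
t 28.425 fx pos [-0.3716  0.1684] z 0.4178 yaw -0.0028 Ffix [ 0.24 -0.44  0.19] T [ 0.09  -0.001  0.006] g -0.001
the job is handed in; nothing more can be done
None
```

The brass-topped holder is seated, clamped and handed in at 28.4 s, with the arm well clear and reading no contact force.

- **Seating:** I put it down flat on the plate with its steel disc towards the clamp. It was pressed on the side pins with about 8 N (9–10 N at most), then slid along them to the end screw. The total push there was 13 N, of which about 8 N reached the screw once the roughly 5 N of sliding drag is taken off. I then let go, and the holder did not move.
- **Clamping:** I pushed the handle over with the shut fingers, with at most about 7 N in the readings. The resistance fell to zero near dead centre, and going 3 mm further met nothing, so it had snapped past. It stayed down when I withdrew.
- **Last pictures:** both pins touch the holder's side, the screw tip touches its end face, and the foot is on the disc. The other bench items in these close-up views had not moved; I did not check the whole bench again at the end.

**Less certain:**
- The split of force between the two pins is inferred from the wrist torque (up to 0.17 N m at the end), so it may be uneven.
- The tool tilted by under 0.5° while pressing and came upright again on release.
- Downward force on the plate varied between 0 and about 8 N while positioning. For a few of the small steps before the pins it fell to about zero, so the holder may have been just clear of the plate then.

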